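# Brace the dish stand against the basin and shut its cam lever

### The job

Draw the dish stand's sliding leg out along its rail towards the basin until you feel its sprung rubber foot press on the basin's side and the scored line on the rail just shows at the edge of the leg's collar. The foot's spring pushes the leg back if you let go, so keep it held at the line while you squeeze the cam lever fully shut against the collar, and not before it is there; finish still holding, with the collar and the shut lever gripped together between the fingers and the foot pressing on the basin. Do not shove the basin or disturb the dishes and washing-up things.

Things in the scene. Friction and masses are not known exactly. Their poses are not given: they have to be found in the camera images.
- stand: Wire dish stand, 220 (x) x 300 (y) x 115 mm high, fixed; origin under its centre at sill level. Its -y axis points along the leg to the basin. A fixed 14 x 14 mm steel rail leaves the middle of its -y end at z = 75 mm and runs along -y; end wall at y = -150 mm, rail bracket to y = -165 mm. Plates in its +y half reach 230 mm high, bowl and cup in its -y half 125 mm.
- leg (a joint): How far the sliding leg is drawn out along the rail, m: 0 fully in, 0.110 fully out. It starts at 0.005 to 0.035. Sliding it takes about 1 N (plus light damping).
- collar_mid (a point): Centre of the leg's clamp collar, on the rail's axis, 75 mm above the sill; same axes as the stand; moves with the leg. The collar is a black plastic block 28 (x) x 36 (y) x 34 (z) mm. The lever is on its +x side; its -x side is a plain face. To -y follow the guard plate, then a 20 x 20 mm steel sleeve to the foot, with a strut down to the sill 132 mm from this point.
- guard_mid (a point): Centre of the square aluminium guard plate at the collar's -y end, part of the leg: 52 x 52 mm, 5 mm thick along the rail, 20.5 mm to -y of collar_mid. It stands out 12 mm beyond the collar on both sides and 9 mm above it, so that a finger alongside the collar can push on it towards the basin.
- collar_edge (a point): Point on the rail's axis in the plane of the collar's rear (+y, stand side) edge, 18 mm from collar_mid; the reading edge for the scored line.
- mark: Scored line round the rail, 2 mm wide, the length mark for this basin; origin on the rail's axis, at its middle, same axes as the stand, does not move. It is hidden inside the leg until the leg is drawn out to it, about 20 to 90 mm from the start. The leg is at the mark when collar_edge is level with it along the rail (within 4 mm).
- cam_lever (a joint): Angle of the cam lever, rad: 0 shut (blade upright and flat against the collar's +x side), 0.55 wide open; starts 0.38 to 0.5 open. Keep it more than 0.25 open until the leg is at the mark; under 0.08 it is fully shut. It is stiff and stays where it is left: about 5 N square on its tip moves it, up to 15 N with fingertips rubbing on it.
- lever_tip (a point): Outer face of the lever's tip, mid-width. Aluminium blade 30 mm wide (along the rail, centred on the collar), 36 mm long, 5 mm thick; hinge along the rail, 17.5 mm to +x of the rail's axis and 20 mm below it. Shut, collar and blade measure 36 mm across (14 mm to -x, 22 mm to +x of the axis); open at 0.5 rad the tip is 38 mm to +x of the axis, 84 mm above the sill.
- lever_blade: The same lever blade; origin on its hinge at the middle of its width; its z axis points along the blade to the tip.
- foot_face (a point): Centre of the front face of the leg's round rubber foot, 34 mm in diameter, 75 mm above the sill; with its spring relaxed 192 mm to -y of collar_edge. The foot gives way up to 12 mm on a spring: about 1.5 N at first touch, then 0.5 N more per mm. When the leg is at the mark the foot is pressed in about 7 mm and bears on the basin with about 5 N.
- rubber_foot: The same rubber foot; origin 26 mm to +y of foot_face, on the rail's axis.
- basin: Heavy white ceramic counter-top basin, 340 (x) x 260 (y) x 125 mm high, 8 kg, loose on the sill; origin under its centre, same axes as the stand. Its +y side, 130 mm from the origin, is the one the foot meets. A tap up to 240 mm high stands beside its +x side.
- plate_a: Bystander: steel plate, 200 mm across, upright in the stand.
- plate_b: Bystander: steel plate, 200 mm across, upright in the stand.
- bowl: Bystander: steel bowl upside down in the stand, 130 mm across.
- cup: Bystander: white plastic cup upside down in the stand, 72 mm across.
- soap_bottle: Bystander: clear soap bottle, 60 mm across, 170 mm high, standing on the sill on the +x side of the leg.
- tumbler: Bystander: steel tumbler, 68 mm across, 100 mm high, standing on the sill on the +x side of the leg.
- brush: Bystander: washing-up brush lying on the sill on the -x side of the leg.

How it is judged (in metres and radians):
On the way:
1. the leg is held out at the length mark with its foot pressing on the basin, the cam lever still open (y of collar_edge in the frame of mark between -0.004 and 0.004 m and contact force between rubber_foot and basin above 2 N and value of joint cam_lever above 0.25 rad and contact force between the fingers and stand above 0.5 N), for 0.1 s.
At the end, for the whole second after the job is handed in: The collar's rear edge is within 4 mm of the scored line, the rubber foot bears on the basin with more than 2 N, the cam lever is shut (under 0.08 rad), and the fingers still grip collar and lever (more than 3 N on each) (y of collar_edge in the frame of mark between -0.004 and 0.004 m and contact force between rubber_foot and basin above 2 N and value of joint cam_lever below 0.08 rad and contact force between the fingers and lever_blade above 3 N and contact force between the fingers and leg_c0 above 3 N); the arm keeps its last pose, push and grip.
It fails at once if the cam lever is shut (past 0.2 rad) while the collar is more than 6 mm from the scored line (value of joint cam_lever below 0.2 rad and (y of collar_edge in the frame of mark above 0.006 m or y of collar_edge in the frame of mark below -0.006 m)).
It fails at once if the basin is shoved more than 8 mm (distance of basin from where it was at the start of the episode above 0.008 m).
It fails at once if a dish or washing-up thing is pushed more than 30 mm from its place (distance of any of plate_a, plate_b, bowl, cup, soap_bottle, tumbler, brush from where it was at the start of the episode above 0.03 m).
It also fails if it takes over 42 s, if anything falls off the work surface, if the arm or the gripper's body presses on something with over 40 N, if the wrist force passes 120 N, or if a joint passes its speed limit or range.

### The arm

A 7-joint arm with a two-finger parallel gripper is mounted at the origin on the work surface. World frame = base frame: x ahead of the robot, y to its left, z up, the work surface at z = 0. Lengths are in mm, angles in rad, forces in N, time in s.
With the tool pointing down it reaches from about 400 to 850 mm from the base axis. Payload 4.5 kg.
Tool frame: the origin (TCP) lies on the mounting face of the last link; the fingertips stand 173 mm ahead of it and the grasp point (between the pads) lies 155 mm ahead of it; z points along the fingers, y is the line along which they close (so a half turn about z gives the same grasp; the last joint's range is limited). The gripper opens to 85 mm and grips with 20 to 120 N. Pads are 22 mm wide; open, the fingers measure 114 mm over their backs; the gripper's body (76 mm by 85 mm) begins 54 mm behind the grasp point. The pads swing forward as they close: fully open they stand 13 mm farther back than shut.
Start: joints at [0.034, 0.689, -0.195, 1.565, 0.157, 0.902, -0.215], TCP at [625.01, 0.024, 404.717] pointing down, gripper open.
Joint ranges: [-3.01, 3.01], [-0.46, 2.08], [-1.47, 1.51], [0.13, 2.56], [-1, 4.14], [0.04, 2.09], [-2.66, 2.66]. Speed limits (rad/s): [2.57, 2.57, 3.14, 3.14, 3.14, 3.14, 3.14].

### API

Orientations are given as a unit quaternion [w, x, y, z].
In Python, from workcell import r gives the robot as it stands.
- The arm moves only by the tool send_rows, never from a script. Its argument "series" is a list that holds one entry, the list of rows, each a list of 7 numbers: the shift along the tool's x, y, z in m, then the turn, a rotation vector about the tool's x, y, z in rad, then the finger opening in m, from 0 to 0.0854. In form: [[[tx, ty, tz, rx, ry, rz, hand], ...]]. A call has 1 to 8 rows; each row is the pose to reach, as a shift and turn from the pose commanded when the call began, along the tool's axes at that moment; what a row does not reach only later rows make up. A row lasts 1/12 s, in which the tool goes at most 41.7 mm and 7.16 degrees, less where a joint would pass 70% of its speed; a pose out of reach is approached as far as the arm can. A call with a gripper value outside its range is refused whole. The fingers move at their own pace and stop on an object; "force" is the grip in N (left out, the last holds). Time passes only in rows, so rows that repeat a pose let the fingers close. It gives the time, the measured TCP pose, the force, the opening and the grip force at its end, in the units of the state.
- r.observe(): the state, without advancing time (a new reading comes with each control period).
- r.capture(name): name is "scene" or "side" or "wrist"; returns a dict with "frame" (480x640x3 uint8, blue, green, red), "depth" (480x640 float32, mm along the optical axis (not along the pixel's ray), 0 where there is no reading), "fx", "fy", "cx", "cy" (pixels), "T" (4x4, takes a point from camera to world coordinates); the wrist camera has in their place "mount" (4x4, takes a point from camera to tool coordinates, whose origin is the TCP and whose axes are the flange's). Camera axes: x right, y up, looking along -z (the intrinsics and any distortion apply to the point x, -y, -z); pixel columns grow to the right and rows downward; lengths in mm; the calibration is good to about 2 mm. A picture is of the moment at which its call begins: read the wrist's pose just before it.
- r.sign_off(): hands the job in; it is judged then, once.
The state is a dict: "time_s": time; "joint_pos": joint angles; "qvel": joint speeds; "joint_efforts": joint torques, N m; "position": TCP position; "eef_rot": TCP orientation; "force": force on the tool from outside, world axes, zero at the start; "wrist_torque": the same for the moment, N m; "width": finger opening in mm; "gripper_force": force on a finger pad.
Only numpy, scipy, OpenCV 4.12 (cv2) and the standard library are available. Lean on these libraries where they do the work, as an engineer would, in place of code of your own. Each camera call takes 0.05 s, during which the arm holds its last target. There are 200 camera calls.

## Working session

There is one attempt and no reset: what is moved stays moved. The work goes in short steps, Python scripts to look and compute and a tool call to move; the robot and the scene stay as the last step left them, time stands still between calls to the robot, and variables do not carry over. Pictures are saved under pics/ and viewed, at most 10 in all, crops included, and the job is handed in when it is done.

Besides the shell and the picture viewer there is one more tool, called after "Emit:" as name(argument=value, ...) on one line, values as JSON. send_rows: Moves the arm, as the interface text tells. Its arguments: {"type":"object","properties":{"series":{"type":"array"},"force":{"type":"number"}},"required":["series"]}

```bash
ls; mkdir -p pics; cat > h.py <<'E'
import numpy as np, cv2
from workcell import r
from scipy.spatial.transform import Rotation as R
def save(c,n,crop=None,s=1):
    f=c["frame"]
    if crop: f=f[crop[1]:crop[3],crop[0]:crop[2]]
    cv2.imwrite(f"pics/{n}.png",cv2.resize(f,None,fx=s,fy=s))
def TT(o):
    q=o["eef_rot"];M=np.eye(4);M[:3,:3]=R.from_quat([q[1],q[2],q[3],q[0]]).as_matrix();M[:3,3]=o["position"];return M
def pts(c,T):
    d=c["depth"];v,u=np.mgrid[:480,:640]
    P=np.stack([(u-c["cx"])/c["fx"]*d,-(v-c["cy"])/c["fy"]*d,-d],-1)
    W=P@T[:3,:3].T+T[:3,3];W[d==0]=np.nan;return W
def ray(c,T,u,v):
    d=T[:3,:3]@np.array([(u-c["cx"])/c["fx"],-(v-c["cy"])/c["fy"],-1]);return T[:3,3],d
def onz(c,T,u,v,z):
    o,d=ray(c,T,u,v);return o+d*(z-o[2])/d[2]
E
python3 - <<'E'
from h import *
import pickle
o=r.observe();print(o)
for n in("scene","side","wrist"):
    c=r.capture(n);pickle.dump((c,o),open(n+".pkl","wb"));save(c,n+"0");print(n,{k:v for k,v in c.items() if k not in("frame","depth")})
a=cv2.imread("pics/scene0.png");b=cv2.imread("pics/side0.png")
E
```

```text
pics
{'time_s': 0.0, 'joint_pos': array([ 0.03377982,  0.68999452, -0.19452936,  1.56636437,  0.15732293,
        0.90253041, -0.21508556]), 'qvel': array([-0.00050134, -0.00019087, -0.00181054,  0.00129873,  0.00039755,
        0.00026018,  0.00025575]), 'joint_efforts': array([ 1.13546095e-03, -5.39627159e+01, -1.26661520e+00, -1.58547074e+01,
        9.07521317e-03,  9.41080711e-03,  5.53111545e-05]), 'position': array([ 6.24658678e+02, -1.24382977e-02,  4.03872158e+02]), 'eef_rot': array([-6.16701849e-04,  7.07054265e-01,  7.07158655e-01, -7.23131885e-04]), 'force': array([-0.1052924 , -0.33953258, -0.36174529]), 'wrist_torque': array([ 0.01295255,  0.05483432, -0.02500497]), 'gripper_force': 0.0, 'width': 85.25649164974892}
scene {'fx': 439.5149732715991, 'fy': 439.5149732715991, 'cx': 320.97261802784584, 'cy': 244.81411430022138, 'T': array([[ 2.38586201e-01, -5.84760576e-01,  7.75326830e-01,
         1.29820911e+03],
       [ 9.70870565e-01,  1.61769735e-01, -1.76750953e-01,
        -1.37384345e+02],
       [-2.20674270e-02,  7.94912335e-01,  6.06322858e-01,
         6.7612385
[... 307 characters left out ...]
9769e-01, -5.96541778e-01,  7.78764940e-01,
         1.15906354e+03],
       [ 1.09500554e-02,  7.92491216e-01,  6.09785019e-01,
         1.00163289e+03],
       [ 0.00000000e+00,  0.00000000e+00,  0.00000000e+00,
         1.00000000e+00]])}
wrist {'fx': 352.9557859803619, 'fy': 352.9557859803619, 'cx': 314.8631786765858, 'cy': 239.96743530962283, 'mount': array([[-3.90935460e-04,  9.48471558e-01,  3.16862037e-01,
         8.16722144e+01],
       [ 9.99999920e-01,  3.97672650e-04,  4.34076330e-05,
         6.85488729e-01],
       [-8.48364604e-05,  3.16862028e-01, -9.48471638e-01,
         3.10956180e+01],
       [ 0.00000000e+00,  0.00000000e+00,  0.00000000e+00,
         1.00000000e+00]])}
```

View pics/scene0.png

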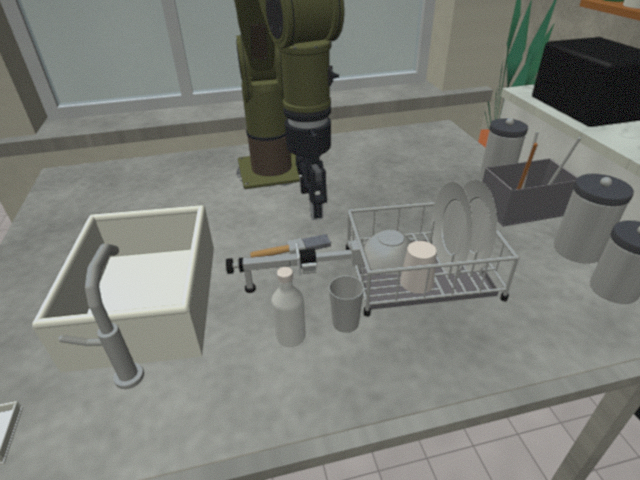

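View pics/wrist0.png

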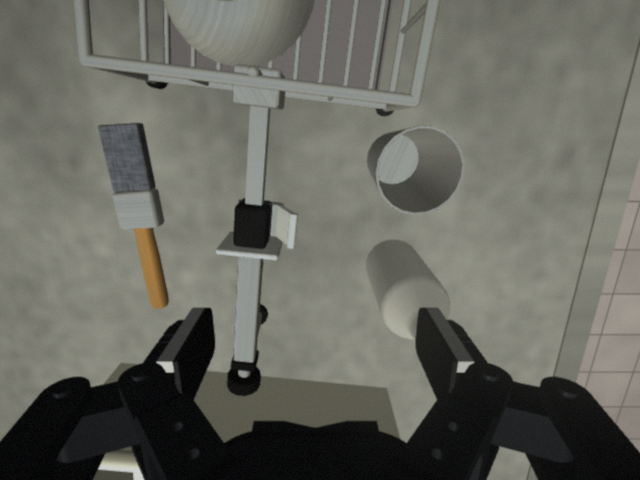

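The scene view shows the basin on the left, its +y rim at about (205,215). The leg runs from the foot at (235,265) to the stand at (355,250), with the bottle at (288,310) and the tumbler at (346,303) on its +x side. The wrist view shows the collar at (252,222), guard (250,245), open lever (287,225), foot (243,378) and bracket (258,92).

```bash
python3 - <<'E'
from h import *
import pickle
c,o=pickle.load(open("wrist.pkl","rb"));T=TT(o)@c["mount"];W=pts(c,T)
f=c["frame"].astype(int)
def box(u0,v0,u1,v1):
    return W[v0:v1,u0:u1].reshape(-1,3)
# rail top between bracket and collar, sleeve below
rows=[]
P=box(235,110,285,195);m=(P[:,2]>76)&(P[:,2]<90);Q=P[m]
print("rail z",np.nanmedian(Q[:,2]),len(Q))
P2=box(225,262,275,355);Q2=P2[(P2[:,2]>78)&(P2[:,2]<95)];print("sleeve z",np.nanmedian(Q2[:,2]),len(Q2))
for n,q in(("rail",Q),("sleeve",Q2)):
    k=np.polyfit(q[:,1],q[:,0],1);print(n,"dx/dy",k[0],"x at y mean",q[:,:2].mean(0),q[:,1].min(),q[:,1].max())
g=(f.max(2)<45);g[:190]=0;g[255:]=0;g[:,:225]=0;g[:,280:]=0
C=W[g];C=C[C[:,2]>87];print("collar top",len(C),np.median(C[:,2]),np.nanpercentile(C,[2,50,98],axis=0))
G=box(205,225,300,262);G=G[G[:,2]>95];print("guard",len(G),np.percentile(G,[2,50,98],axis=0))
L=box(271,200,302,250);L=L[(L[:,2]>70)];print("lever",np.percentile(L,[2,50,98],axis=0))
F=box(225,355,265,400);F=F[F[:,2]>60];print("foot",np.percentile(F,[2,50,98],axis=0))
for n,b in(("bottle",(360,235,455,345)),("tumbler",(360,120,470,220))):
    q=box(*b);q=q[q[:,2]>40];print(n,len(q),np.nanpercentile(q,[2,50,98],axis=0) if len(q) else "")
c,o=pickle.load(open("scene.pkl","rb"));W=pts(c,c["T"])
v,u=np.mgrid[:480,:640]
B=W[(W[...,2]>116)&(W[...,2]<135)&(u<225)&(v>195)];
print("basin rim",len(B),np.percentile(B,[1,50,99],axis=0))
x=B[:,0]
for x0 in range(450,900,50):
    q=B[(x>x0)&(x<x0+50)]
    if len(q):print(x0,np.percentile(q[:,1],[95,98,99.5]))
for n,b in(("bottle",(270,262,308,348)),("tumbler",(330,275,364,332))):
    q=W[b[1]:b[3],b[0]:b[2]].reshape(-1,3);q=q[q[:,2]>20];print(n,np.nanpercentile(q,[2,50,98],axis=0))
E
```

```text
rail z 81.50840622119958 1560
sleeve z 84.45989016109911 2067
rail dx/dy 0.11455329286138634 x at y mean [577.47400032  58.78310056] 24.18659509943557 90.52689959048836
sleeve dx/dy 0.1138148523150639 x at y mean [561.6811818  -80.77955969] -133.47264354272232 -34.76485481239692
collar top 1341 91.4080418733086 [[ 5.58069261e+02 -1.79147100e+01  8.85442161e+01]
 [ 5.71266602e+02 -6.80440420e-02  9.14080419e+01]
 [ 5.84301546e+02  1.63981371e+01  9.27787064e+01]]
guard 446 [[543.9650401  -25.52722108  95.41972769]
 [568.14376812 -20.86593945  99.81867529]
 [592.69310473 -16.92654409 101.59649071]]
lever [[586.57710914 -22.37188348  70.74703741]
 [600.92873899  -5.59138105  83.0914596 ]
 [608.87368575  10.05411831  89.14989423]]
foot [[ 537.31617646 -172.75668605   70.51703054]
 [ 554.17320577 -159.94694225   85.20997514]
 [ 567.00098596 -132.80661038   91.69347848]]
bottle 5742 [[667.44074673 -81.74128166  45.51664774]
 [694.2108575  -47.34530234 113.74729038]
 [731.26255203  11.74969506 268.31065216]]
tumbler 4036 [[672.48657906  14.7178107   42.14987013]
 [722.9657682   41.31420466  80.27347221]
 [736.24590226  77.395067   100.17673782]]
basin rim 4975 [[ 362.4251826  -497.15241432  116.27799629]
 [ 636.23605015 -374.86555135  130.49353131]
 [ 745.85106731 -213.4713194   134.89069424]]
450 [-216.83126165 -215.60869112 -214.55211514]
500 [-223.08653451 -221.45490974 -220.87430602]
550 [-228.60344063 -227.31433635 -226.35221674]
600 [-234.17115671 -232.91644785 -231.66340104]
650 [-242.18794092 -239.87404762 -237.87904575]
700 [-251.055844   -246.33913175 -244.52094349]
bottle [[570.94475943 -99.73604849  23.67693272]
 [725.99972425 -71.69079633  91.30216156]
 [739.39233674 -15.88553461 171.71302935]]
tumbler [[638.21463081  13.49048913  23.62593406]
 [716.89906493  43.85330076  72.16980579]
 [736.14156478  98.52956016 101.60390694]]
```

Emit:
send_rows(series=[[[0,-0.013,0.032,0,0,0.038,0.066],[0,-0.026,0.064,0,0,0.076,0.066],[0,-0.039,0.095,0,0,0.114,0.066],[0,-0.039,0.095,0,0,0.114,0.066],[0,-0.039,0.095,0,0,0.114,0.066],[0,-0.039,0.095,0,0,0.114,0.066],[0,-0.039,0.095,0,0,0.114,0.066]]], force=20)

```text
time_s: 0.73
position: [587.9, 0.1, 311.8]
eef_rot: [0.002, 0.746, 0.666, 0.002]
force: [0.0, 0.0, 0.1]
width: 65.9
gripper_force: 0.0
```

```bash
python3 - <<'E'
from h import *
o=r.observe();c=r.capture("wrist");save(c,"w1")
T=TT(o);print(T,o["width"],o["force"],o["time_s"])
W=pts(c,T@c["mount"]);f=c["frame"].astype(int)
a=np.array([.1135,.9935]);b=np.array([.9935,-.1135])
def st(P): return np.c_[P[:,:2]@b,P[:,:2]@a,P[:,2]]
S=st(W.reshape(-1,3));F=f.reshape(-1,3)
x0=np.dot([570.76,0],b);print("axis x0",x0)
near=(abs(S[:,0]-x0)<60)&(S[:,1]>30)&(S[:,1]<110)
k=near&(F.max(1)<50)&(S[:,2]>87)&(S[:,2]<96);print("collar",k.sum(),np.percentile(S[k],[2,50,98],axis=0))
k=near&(S[:,2]>96)&(S[:,2]<108);print("z96-108",np.percentile(S[k],[2,50,98],axis=0))
k=near&(F.max(1)>110)&(S[:,0]>x0+20)&(S[:,2]>75)&(S[:,2]<95);print("lever",np.percentile(S[k],[2,50,98],axis=0))
k=(abs(S[:,0]-x0)<12)&(S[:,1]>88)&(S[:,1]<120)&(S[:,2]>76)&(S[:,2]<88);print("rail",np.percentile(S[k],[2,50,98],axis=0))
print("TCP st",st(T[None,:3,3]))
E
```

```text
[[ 1.13365495e-01  9.93538789e-01  5.37954461e-03  5.87891500e+02]
 [ 9.93552655e-01 -1.13370172e-01  5.71632768e-04  1.39369432e-01]
 [ 1.17781923e-03  5.28005740e-03 -9.99985367e-01  3.11798564e+02]
 [ 0.00000000e+00  0.00000000e+00  0.00000000e+00  1.00000000e+00]] 65.90809233503458 [0.01924534 0.01596412 0.0933709 ] 0.7333
axis x0 567.05006
collar 2608 [[554.45621074  47.37247554  88.51446537]
 [567.39014464  65.47033654  91.47900677]
 [580.1901112   81.17929536  92.9040441 ]]
z96-108 [[542.97162928  41.22882011  96.21179259]
 [567.35278255  44.35361468  99.94895302]
 [591.49348851  45.80808731 101.60687394]]
lever [[593.67373776  49.08778231  75.41728971]
 [599.237856    64.22236163  86.68072045]
 [604.89709549  77.98442411  89.28629412]]
rail [[560.24178849  88.72774874  80.15091754]
 [567.09266987 104.67917608  81.62632255]
 [573.89882012 119.20761199  82.96793222]]
TCP st [[584.05438703  66.8641488  311.79856387]]
```

View pics/w1.png

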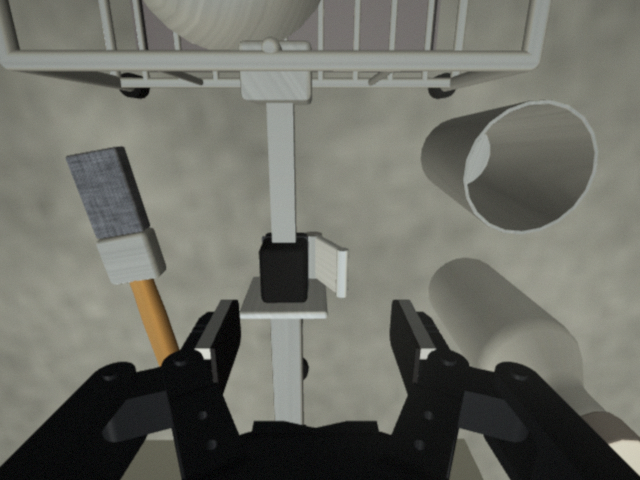

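The wrist view shows the collar at (283,268), guard (285,305), lever tip (345,270), and the finger pads at (225,340) and (405,340), straddling the rail squarely. The lever has room, so I'll go down.

Emit:
send_rows(series=[[[0,-0.002,0.025,0,0,0,0.068],[0,-0.002,0.05,0,0,0,0.068],[0,-0.002,0.07,0,0,0,0.068],[0,-0.002,0.083,0,0,0,0.068],[0,-0.002,0.083,0,0,0,0.068],[0,-0.002,0.083,0,0,0,0.068]]])

```text
time_s: 1.28
position: [584.8, 0.3, 227.4]
eef_rot: [0.0, 0.746, 0.666, 0.001]
force: [-0.0, 0.1, 0.8]
width: 67.9
gripper_force: 0.0
```

```bash
cat >> h.py <<'E'
a=np.array([.1135,.9935]);b=np.array([.9935,-.1135])
def st(P): return np.c_[P[:,:2]@b,P[:,:2]@a,P[:,2]]
x0=567.05
def look(name,save_it=True):
    o=r.observe();c=r.capture("wrist");T=TT(o)
    if save_it: save(c,name)
    W=pts(c,T@c["mount"]);S=st(W.reshape(-1,3));S[:,0]-=x0;F=c["frame"].astype(int).reshape(-1,3)
    tc=st(T[None,:3,3])[0];tc[0]-=x0
    fw=np.array([o["force"][:2]@b,o["force"][:2]@a,o["force"][2]])
    print("t",o["time_s"],"TCP",tc.round(1),"F(st)",fw.round(2),"w",round(o["width"],1),"rot",TT(o)[:3,2].round(4))
    near=abs(S[:,0])<60
    k=near&(S[:,2]>96.5)&(S[:,2]<106)&(abs(S[:,0])<12)&(F.min(1)>60);print("guard",k.sum(),np.nanpercentile(S[k],[2,50,98],axis=0).round(1).tolist() if k.any() else "")
    k=(abs(S[:,0])<11)&(F.max(1)<50)&(S[:,2]>88)&(S[:,2]<95);print("collar",k.sum(),np.nanpercentile(S[k],[2,50,98],axis=0).round(1).tolist() if k.any() else "")
    k=(F.min(1)>80)&(S[:,0]>12)&(S[:,0]<46)&(S[:,2]>75)&(S[:,2]<95)&(abs(S[:,1]-tc[1])<30);print("lever",k.sum(),np.nanpercentile(S[k],[2,50,98],axis=0).round(1).tolist() if k.any() else "")
    # rail centreline brightness by t
    k=(abs(S[:,0])<4)&(S[:,2]>77)&(S[:,2]<87)
    for t in np.arange(16,75,1.0):
        m=k&(abs(S[:,1]-t)<.6)
        if m.sum()>3: print(int(t),int(np.mean(F[m])),end=" ")
    print();return o,c
E
python3 -c "
from h import *
look('w2')"
```

```text
t 1.2833 TCP [ 13.9  66.7 227.4] F(st) [-0.02  0.15  0.79] w 67.9 rot [ 1.4e-03  1.0e-04 -1.0e+00]
guard 6952 [[-11.6, 158.8, 97.8], [-0.1, 166.1, 100.5], [11.5, 173.0, 102.0]]
collar 5308 [[-10.6, 47.7, 88.8], [0.0, 66.6, 91.6], [10.6, 81.3, 92.7]]
lever 3346 [[14.0, 44.6, 75.5], [30.8, 60.7, 86.2], [37.7, 78.5, 93.6]]
```

View pics/w2.png

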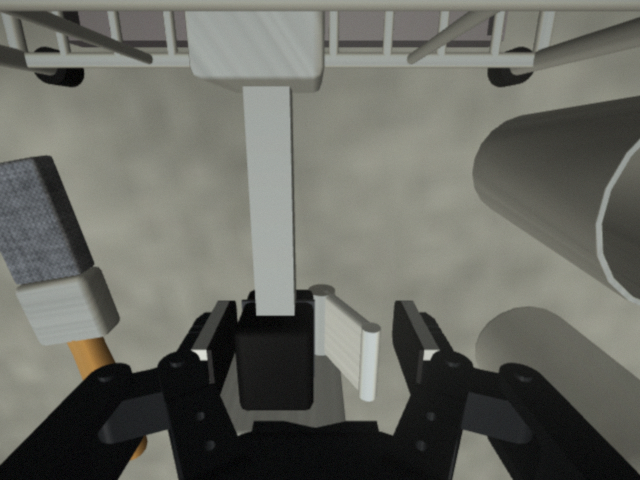

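The fingers straddle the collar at (275,360), the lever tip (370,350) clears the right pad at (410,340), and the guard is just in front at (290,400). Now I'll push the guard towards the basin.

Emit:
send_rows(series=[[[-0.006,0.001,0,0,0,0,0.062],[-0.012,0.001,0,0,0,0,0.062],[-0.018,0.001,0,0,0,0,0.062],[-0.025,0.001,0,0,0,0,0.062],[-0.032,0.001,0,0,0,0,0.062],[-0.04,0.001,0,0,0,0,0.062],[-0.048,0.001,0,0,0,0,0.062],[-0.048,0.001,0,0,0,0,0.062]]])

```text
time_s: 2.0
position: [579.1, -50.7, 226.6]
eef_rot: [0.001, 0.747, 0.664, -0.001]
force: [-0.0, -0.2, 0.6]
width: 62.0
gripper_force: 0.0
```

```bash
python3 -c "
from h import *
look('w3')"
```

```text
t 2.0 TCP [ 14.   15.4 226.6] F(st) [ 0.  -0.2  0.6] w 62.0 rot [-9.0e-04 -2.4e-03 -1.0e+00]
guard 1185 [[-11.5, -0.4, 96.6], [0.2, 2.8, 99.7], [11.5, 4.3, 101.4]]
collar 5670 [[-10.5, 5.7, 89.0], [0.0, 24.5, 91.6], [10.6, 39.3, 92.7]]
lever 3431 [[14.2, 2.7, 75.4], [31.0, 19.5, 86.3], [37.8, 36.5, 93.9]]
39 37 40 99 41 162 42 162 43 162 44 162 45 162 46 162 47 162 48 162 49 162 50 163 51 163 52 163 53 163 54 163 55 163 56 163 57 163 58 163 59 163 60 163 61 163 62 163 63 163 64 163 65 163 66 163 67 163 68 163 69 164 70 164 71 164 72 164 73 164 74 164
```

Emit:
send_rows(series=[[[-0.003,0.001,0,0,0,0,0.062],[-0.006,0.001,0,0,0,0,0.062],[-0.006,0.001,0,0,0,0,0.062],[-0.006,0.001,0,0,0,0,0.062]]])

```text
time_s: 2.38
position: [579.8, -53.9, 226.7]
eef_rot: [0.0, 0.746, 0.666, -0.0]
force: [0.3, 0.6, 0.7]
width: 61.6
gripper_force: 0.0
```

Emit:
send_rows(series=[[[-0.003,0,0,0,0,0,0.062],[-0.003,0,0,0,0,0,0.062],[-0.003,0,0,0,0,0,0.062]]])

```text
time_s: 2.63
position: [579.5, -56.8, 226.7]
eef_rot: [0.0, 0.746, 0.666, -0.0]
force: [-0.1, -0.1, -0.4]
width: 61.9
gripper_force: 0.0
```

```bash
python3 -c "
from h import *
look('w4')"
```

```text
t 2.6333 TCP [ 15.1   9.3 226.7] F(st) [-0.05 -0.12 -0.38] w 61.9 rot [-0.e+00 -3.e-04 -1.e+00]
guard 1209 [[-11.1, -6.3, 96.7], [0.2, -2.9, 99.7], [11.6, -1.3, 101.4]]
collar 5696 [[-10.5, -0.1, 89.0], [0.0, 18.8, 91.6], [10.5, 33.7, 92.8]]
lever 3267 [[14.0, -2.9, 75.4], [31.2, 14.7, 86.3], [37.7, 30.9, 93.3]]
33 32 34 56 35 156 36 160 37 160 38 160 39 161 40 161 41 161 42 161 43 161 44 161 45 161 46 161 47 162 48 162 49 162 50 162 51 162 52 162 53 162 54 162 55 162 56 162 57 162 58 162 59 162 60 162 61 162 62 162 63 162 64 162 65 162 66 162 67 163 68 162 69 163 70 163 71 163 72 163 73 162 74 163
```

Emit:
send_rows(series=[[[-0.002,0,0,0,0,0,0.062],[-0.004,0,0,0,0,0,0.062],[-0.004,0,0,0,0,0,0.062],[-0.004,0,0,0,0,0,0.062]]])

```text
time_s: 3.02
position: [579.1, -60.5, 226.7]
eef_rot: [-0.0, 0.746, 0.666, 0.0]
force: [-0.1, 2.2, 1.1]
width: 62.2
gripper_force: 0.0
```

Emit:
send_rows(series=[[[-0.003,0,0,0,0,0,0.062],[-0.003,0,0,0,0,0,0.062],[-0.003,0,0,0,0,0,0.062]]])

```text
time_s: 3.27
position: [578.8, -63.2, 226.7]
eef_rot: [-0.0, 0.746, 0.666, 0.0]
force: [-0.4, 3.6, 1.2]
width: 61.7
gripper_force: 0.0
```

```bash
python3 -c "
from h import *
look('w5')"
```

```text
t 3.2667 TCP [ 15.1   2.9 226.7] F(st) [-0.79  3.52  1.22] w 61.7 rot [ 2.e-04  7.e-04 -1.e+00]
guard 1212 [[-11.2, -12.6, 96.7], [0.1, -9.2, 99.8], [11.4, -7.6, 101.5]]
collar 5734 [[-10.6, -6.4, 88.9], [-0.0, 12.5, 91.6], [10.5, 27.4, 92.8]]
lever 3243 [[14.0, -9.1, 75.5], [31.3, 8.5, 86.4], [37.8, 24.7, 93.5]]
27 35 28 76 29 159 30 160 31 160 32 160 33 160 34 160 35 160 36 160 37 160 38 160 39 161 40 161 41 161 42 161 43 161 44 161 45 161 46 161 47 161 48 161 49 161 50 162 51 162 52 162 53 162 54 162 55 162 56 162 57 162 58 162 59 162 60 162 61 162 62 162 63 162 64 162 65 162 66 162 67 162 68 162 69 162 70 162 71 162 72 162 73 162 74 162
```

Emit:
send_rows(series=[[[-0.003,0,0,0,0,0,0.062],[-0.003,0,0,0,0,0,0.062],[-0.003,0,0,0,0,0,0.062]]])

```text
time_s: 3.57
position: [578.4, -66.1, 226.7]
eef_rot: [-0.0, 0.746, 0.666, 0.0]
force: [0.6, 3.7, 0.4]
width: 62.3
gripper_force: 0.0
```

```bash
python3 -c "
from h import *
o,c=look('w6');save(c,'w6c',(200,240,380,420),3)"
```

```text
t 3.5667 TCP [ 15.1  -0.  226.7] F(st) [0.16 3.74 0.41] w 62.3 rot [ 2.e-04  7.e-04 -1.e+00]
guard 1206 [[-11.2, -15.6, 96.7], [0.2, -12.0, 99.8], [11.4, -10.6, 101.4]]
collar 5732 [[-10.6, -9.4, 88.9], [0.0, 9.6, 91.6], [10.5, 24.5, 92.7]]
lever 3249 [[14.0, -12.0, 75.5], [31.3, 5.8, 86.3], [37.7, 21.7, 93.6]]
24 34 25 64 26 159 27 159 28 159 29 159 30 159 31 160 32 160 33 160 34 160 35 160 36 160 37 160 38 160 39 161 40 161 41 161 42 161 43 161 44 161 45 161 46 161 47 161 48 161 49 161 50 162 51 162 52 162 53 162 54 162 55 162 56 162 57 162 58 162 59 161 60 162 61 162 62 162 63 162 64 162 65 162 66 162 67 162 68 162 69 162 70 162 71 162 72 162 73 162 74 162
```

View pics/w6c.png

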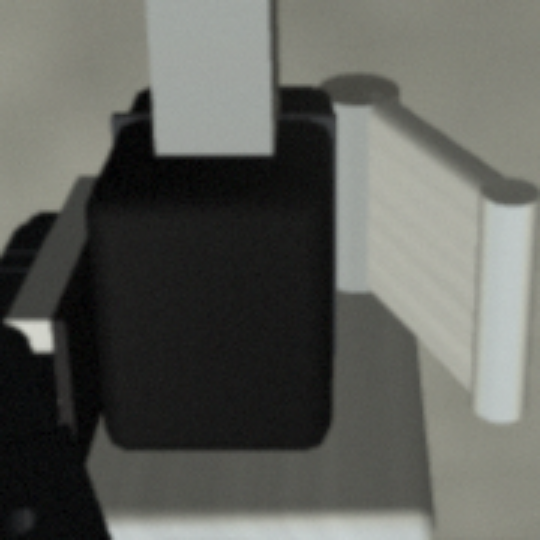

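The crop shows the clean rail entering the collar at (215,155) in the crop, with no scored line yet. The lever is still wide open at (505,300). I'll continue in small steps.

Emit:
send_rows(series=[[[-0.002,0,0,0,0,0,0.062],[-0.002,0,0,0,0,0,0.062],[-0.002,0,0,0,0,0,0.062]]])

```text
time_s: 3.87
position: [578.2, -67.8, 226.7]
eef_rot: [-0.0, 0.746, 0.666, 0.0]
force: [0.6, 5.2, 0.6]
width: 62.1
gripper_force: 0.0
```

```bash
python3 -c "
from h import *
o,c=look('w7')
f=c['frame'].astype(int).mean(2)
print([int(x) for x in f[278:300,262:280].mean(1)])"
```

```text
t 3.8667 TCP [ 15.1  -1.8 226.7] F(st) [-0.01  5.23  0.6 ] w 62.1 rot [ 3.e-04  1.e-03 -1.e+00]
guard 1211 [[-11.2, -17.2, 96.6], [0.2, -13.7, 99.8], [11.4, -12.3, 101.4]]
collar 5735 [[-10.5, -11.1, 88.9], [-0.0, 7.8, 91.6], [10.5, 22.8, 92.7]]
lever 3212 [[14.0, -13.7, 75.5], [31.3, 4.2, 86.4], [37.7, 20.1, 93.2]]
22 17 23 24 24 75 25 141 26 159 27 159 28 159 29 159 30 159 31 160 32 160 33 160 34 160 35 160 36 160 37 160 38 160 39 161 40 161 41 161 42 161 43 161 44 161 45 161 46 161 47 161 48 161 49 161 50 161 51 161 52 162 53 162 54 162 55 162 56 162 57 162 58 161 59 162 60 161 61 161 62 162 63 162 64 162 65 161 66 161 67 162 68 162 69 162 70 162 71 162 72 161 73 161 74 161 
[160, 159, 160, 159, 159, 159, 159, 158, 155, 114, 63, 62, 62, 54, 32, 13, 10, 9, 9, 10, 10, 10]
```

Emit:
send_rows(series=[[[-0.001,0,0,0,0,0,0.062],[-0.001,0,0,0,0,0,0.062],[-0.001,0,0,0,0,0,0.062],[-0.001,0,0,0,0,0,0.062]]])

```text
time_s: 4.25
position: [578.2, -68.5, 226.7]
eef_rot: [-0.0, 0.746, 0.666, 0.001]
force: [-0.1, 6.4, 0.5]
width: 61.9
gripper_force: 0.0
```

```bash
python3 -c "
from h import *
o,c=look('w8');save(c,'w8c',(200,240,380,420),3)
f=c['frame'].astype(int).mean(2)
print([int(x) for x in f[278:300,262:280].mean(1)])"
```

```text
t 4.25 TCP [ 15.1  -2.4 226.7] F(st) [-0.78  6.37  0.54] w 61.9 rot [ 3.0e-04  1.5e-03 -1.0e+00]
guard 1214 [[-11.2, -17.9, 96.7], [0.1, -14.3, 99.7], [11.4, -12.9, 101.4]]
collar 5740 [[-10.6, -11.7, 88.9], [-0.0, 7.3, 91.6], [10.5, 22.3, 92.8]]
lever 3214 [[14.3, -14.2, 75.5], [31.3, 3.5, 86.5], [37.7, 19.5, 93.7]]
21 27 22 24 23 48 24 88 25 146 26 159 27 159 28 159 29 160 30 160 31 160 32 160 33 160 34 160 35 160 36 160 37 160 38 160 39 161 40 161 41 161 42 161 43 160 44 161 45 161 46 161 47 161 48 161 49 161 50 161 51 162 52 162 53 162 54 161 55 161 56 161 57 161 58 161 59 162 60 161 61 161 62 161 63 161 64 161 65 161 66 161 67 162 68 162 69 162 70 162 71 161 72 162 73 162 74 161 
[159, 159, 159, 159, 159, 159, 157, 139, 99, 68, 63, 66, 87, 76, 33, 13, 10, 10, 9, 9, 9, 9]
```

View pics/w8c.png

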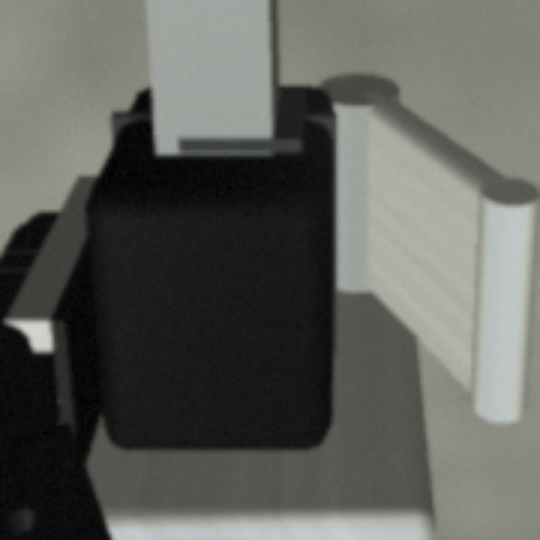

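The crop shows the scored line at (240,145) in the crop, right at the collar's rear edge (215,157). The lever is still open at (505,300), and the foot reaction is about 6 N. I'll keep pushing and squeeze the lever, shifting the hand so the -x finger stays by the collar.

Emit:
send_rows(series=[[[0,-0.001,0,0,0,0,0.06],[0,-0.002,0,0,0,0,0.058],[0,-0.003,0,0,0,0,0.056],[0,-0.004,0,0,0,0,0.054],[0,-0.005,0,0,0,0,0.052],[0,-0.006,0,0,0,0,0.05],[0,-0.006,0,0,0,0,0.05]]], force=40)

```text
time_s: 4.88
position: [573.2, -67.9, 228.6]
eef_rot: [0.001, 0.746, 0.666, 0.002]
force: [-1.9, 6.3, 11.8]
width: 50.4
gripper_force: 7.6
```

```bash
python3 -c "
from h import *
o,c=look('w9')
f=c['frame'].astype(int).mean(2)
print(o['gripper_force'],[int(x) for x in f[278:300,262:280].mean(1)])"
```

```text
t 4.8833 TCP [ 10.1  -2.4 228.6] F(st) [-2.56  6.09 11.8 ] w 50.4 rot [ 0.0041  0.001  -1.    ]
guard 1223 [[-11.5, -18.0, 96.7], [-0.1, -14.5, 99.9], [11.6, -12.9, 101.5]]
collar 5612 [[-10.6, -11.6, 89.1], [0.0, 7.3, 91.6], [10.6, 22.2, 92.8]]
lever 3252 [[14.3, -14.3, 75.5], [29.4, 3.1, 87.5], [36.0, 19.4, 93.8]]
22 32 23 52 24 87 25 144 26 158 27 159 28 159 29 159 30 159 31 159 32 160 33 160 34 160 35 160 36 160 37 160 38 160 39 160 40 160 41 161 42 161 43 161 44 161 45 161 46 161 47 161 48 161 49 161 50 161 51 161 52 161 53 161 54 162 55 161 56 162 57 161 58 161 59 161 60 161 61 161 62 161 63 161 64 161 65 161 66 161 67 161 68 162 69 161 70 162 71 162 72 162 73 161 74 161 
7.632371038198471 [140, 139, 138, 138, 135, 124, 106, 98, 98, 100, 109, 85, 33, 11, 10, 9, 9, 9, 9, 9, 9, 10]
```

Emit:
send_rows(series=[[[0,-0.001,0,0,0,0,0.048],[0,-0.002,0,0,0,0,0.046],[0,-0.003,0,0,0,0,0.044],[0,-0.004,0,0,0,0,0.042],[0,-0.004,0,0,0,0,0.042]]])

```text
time_s: 5.35
position: [569.1, -67.2, 228.4]
eef_rot: [0.001, 0.746, 0.666, 0.002]
force: [0.4, 6.5, 6.4]
width: 42.0
gripper_force: 4.0
```

```bash
python3 -c "
from h import *
o,c=look('w10')
f=c['frame'].astype(int).mean(2)
print(o['gripper_force'],[int(x) for x in f[278:300,262:280].mean(1)])"
```

```text
t 5.35 TCP [  6.   -2.2 228.4] F(st) [-0.34  6.52  6.38] w 42.0 rot [ 0.0043  0.0015 -1.    ]
guard 1228 [[-11.5, -18.1, 96.7], [-0.0, -14.6, 99.9], [11.4, -13.0, 101.4]]
collar 5590 [[-10.5, -11.8, 89.0], [-0.0, 7.0, 91.6], [10.6, 22.1, 92.8]]
lever 2969 [[14.0, -14.5, 75.9], [22.3, 3.3, 91.0], [30.7, 19.3, 94.4]]
21 14 22 35 23 63 24 85 25 144 26 159 27 160 28 160 29 160 30 160 31 160 32 160 33 160 34 161 35 161 36 161 37 161 38 161 39 161 40 161 41 161 42 162 43 162 44 162 45 162 46 162 47 162 48 162 49 162 50 162 51 163 52 163 53 163 54 162 55 162 56 162 57 163 58 162 59 162 60 162 61 162 62 163 63 163 64 162 65 162 66 162 67 163 68 163 69 163 70 163 71 163 72 163 73 162 74 162 
4.035168439149857 [70, 70, 58, 50, 47, 46, 45, 44, 42, 42, 42, 42, 33, 20, 10, 10, 8, 10, 9, 9, 9, 9]
```

Emit:
send_rows(series=[[[0,-0.001,0,0,0,0,0.04],[0,-0.002,0,0,0,0,0.037],[0,-0.002,0,0,0,0,0.034],[0,-0.002,0,0,0,0,0.03],[0,-0.002,0,0,0,0,0.03],[0,-0.002,0,0,0,0,0.03]]])

```text
time_s: 5.9
position: [566.5, -66.8, 228.2]
eef_rot: [0.0, 0.746, 0.666, 0.001]
force: [-3.5, 7.1, 11.3]
width: 35.6
gripper_force: 40.8
```

```bash
python3 -c "
from h import *
o,c=look('w11');save(c,'w11c',(180,240,400,440),2.7)
print(o['gripper_force'])"
```

```text
t 5.9 TCP [  3.3  -2.1 228.2] F(st) [-4.29  6.65 11.34] w 35.6 rot [ 0.0024  0.0016 -1.    ]
guard 1246 [[-11.5, -18.7, 96.7], [0.1, -15.1, 99.9], [11.6, -13.6, 101.4]]
collar 5545 [[-10.5, -12.1, 89.0], [-0.1, 6.6, 91.6], [10.5, 21.6, 92.8]]
lever 2171 [[13.6, -14.9, 76.4], [18.1, 4.3, 92.4], [24.7, 18.8, 94.3]]
21 40 22 64 23 84 24 84 25 136 26 159 27 159 28 159 29 160 30 160 31 160 32 160 33 160 34 160 35 161 36 161 37 161 38 161 39 161 40 161 41 161 42 162 43 161 44 162 45 162 46 162 47 162 48 162 49 162 50 162 51 162 52 162 53 162 54 163 55 162 56 162 57 162 58 162 59 162 60 162 61 162 62 162 63 162 64 163 65 162 66 162 67 162 68 163 69 162 70 163 71 163 72 163 73 162 74 162 
40.76429285109043
```

View pics/w11c.png

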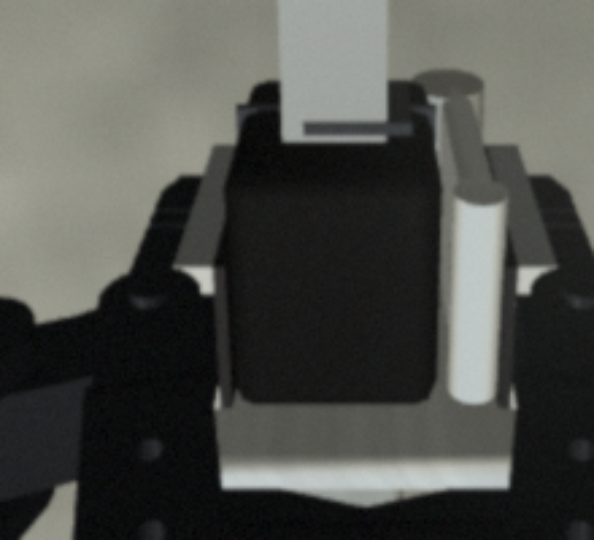

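The crop shows the lever blade shut flat on the collar between both pads at (480,300). The scored line at (355,128) is about 2 mm clear of the collar edge at (335,142). I'll ease back 1 mm to centre it, then hold.

Emit:
send_rows(series=[[[0.001,0,0,0,0,0,0.03],[0.0015,0,0,0,0,0,0.03],[0.0015,0,0,0,0,0,0.03],[0.0015,0,0,0,0,0,0.03],[0.0015,0,0,0,0,0,0.03],[0.0015,0,0,0,0,0,0.03],[0.0015,0,0,0,0,0,0.03],[0.0015,0,0,0,0,0,0.03]]])

```text
time_s: 6.62
position: [566.6, -66.0, 228.1]
eef_rot: [0.0, 0.746, 0.666, 0.001]
force: [-5.5, 6.7, 11.6]
width: 36.0
gripper_force: 40.0
```

```bash
python3 -c "
from h import *
o,c=look('w12');save(c,'w12c',(180,240,400,440),2.7)
print(o['gripper_force'])"
```

```text
t 6.6167 TCP [  3.3  -1.2 228.1] F(st) [-6.23  6.07 11.55] w 36.0 rot [ 2.2e-03  7.0e-04 -1.0e+00]
guard 1233 [[-11.5, -17.9, 96.7], [0.1, -14.4, 99.9], [11.5, -12.8, 101.4]]
collar 5542 [[-10.5, -11.3, 88.9], [-0.0, 7.5, 91.6], [10.5, 22.3, 92.7]]
lever 2158 [[13.7, -14.2, 76.7], [18.1, 5.1, 92.4], [24.7, 19.5, 94.2]]
22 28 23 51 24 91 25 146 26 159 27 159 28 160 29 160 30 160 31 160 32 160 33 160 34 161 35 161 36 161 37 160 38 161 39 161 40 161 41 161 42 161 43 161 44 162 45 162 46 162 47 162 48 162 49 162 50 162 51 162 52 162 53 162 54 163 55 163 56 163 57 162 58 162 59 162 60 162 61 163 62 163 63 163 64 163 65 163 66 163 67 163 68 163 69 163 70 163 71 163 72 163 73 163 74 163 
40.00935673713684
```

View pics/w12c.png

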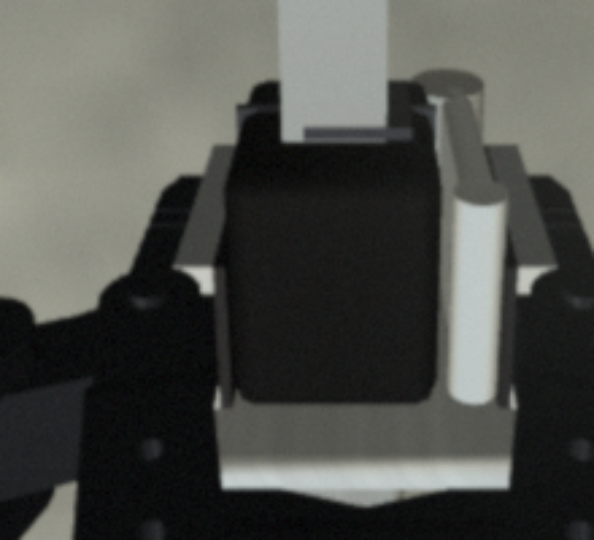

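The line (355,133) now sits just at the collar's edge, the measured width is 36.0 mm (lever shut), the grip is 40 N and the foot reaction is about 6 N. Handing in.

```bash
python3 -c "
from workcell import r
print(r.sign_off())"
```

```text
the job is handed in; nothing more can be done
None
```

I handed the job in at about 6.6 s with the leg held at the scored line, the foot pressing on the basin, and collar and shut lever gripped together at 40 N; sign-off returned no verdict, and I didn't re-measure the basin or dishes at the end.

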